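# Flip the score tabs to five

### The job

The score is now five: run your fingertips lightly along the curved row of flip tabs on the wooden score counter, starting from the rounded end with the little dome, so that the first five tabs tip over one after another and lie flat. Leave the last two tabs standing, do not shift, lift or press hard on the counter, and leave everything else on the ledge where it is.

Things in the scene. Friction and masses are not known exactly. Their poses are not given: they have to be found in the camera images.
- counter: score counter: loose 0.8 kg curved wooden board, 60 mm wide, 18 mm thick, along an arc of 200 mm radius. Origin: on its underside, on the arc's midline below tab 4; z up, x to the arc's centre, y along the row there, from tab 1 to tab 7. The -y end is round with a 5 mm high dome, 52 mm along the arc before tab 1; the other end is cut square. Seven equal white flip tabs on the midline, 40 mm apart.
- pivot1 (a point): hinge at the foot of tab 1, counted from the dome end; on the arc's midline, 22 mm above the ledge, 4 mm above the board's top; axes parallel to the counter's. The tab is a plate 24 mm wide across the row, 3.5 mm thick, 28 mm tall; its top is 31 mm above the board's top when standing, and no part is over 8 mm above it when lying.
- pivot2 (a point): hinge at the foot of tab 2, counted from the dome end; on the arc's midline, 22 mm above the ledge, 4 mm above the board's top; axes parallel to the counter's. The tab is a plate 24 mm wide across the row, 3.5 mm thick, 28 mm tall; its top is 31 mm above the board's top when standing, and no part is over 8 mm above it when lying.
- pivot3 (a point): hinge at the foot of tab 3, counted from the dome end; on the arc's midline, 22 mm above the ledge, 4 mm above the board's top; axes parallel to the counter's. The tab is a plate 24 mm wide across the row, 3.5 mm thick, 28 mm tall; its top is 31 mm above the board's top when standing, and no part is over 8 mm above it when lying.
- pivot4 (a point): hinge at the foot of tab 4, counted from the dome end; on the arc's midline, 22 mm above the ledge, 4 mm above the board's top; axes parallel to the counter's. The tab is a plate 24 mm wide across the row, 3.5 mm thick, 28 mm tall; its top is 31 mm above the board's top when standing, and no part is over 8 mm above it when lying.
- pivot5 (a point): hinge at the foot of tab 5, counted from the dome end; on the arc's midline, 22 mm above the ledge, 4 mm above the board's top; axes parallel to the counter's. The tab is a plate 24 mm wide across the row, 3.5 mm thick, 28 mm tall; its top is 31 mm above the board's top when standing, and no part is over 8 mm above it when lying.
- pivot6 (a point): hinge at the foot of tab 6, counted from the dome end; on the arc's midline, 22 mm above the ledge, 4 mm above the board's top; axes parallel to the counter's. The tab is a plate 24 mm wide across the row, 3.5 mm thick, 28 mm tall; its top is 31 mm above the board's top when standing, and no part is over 8 mm above it when lying.
- pivot7 (a point): hinge at the foot of tab 7, counted from the dome end; on the arc's midline, 22 mm above the ledge, 4 mm above the board's top; axes parallel to the counter's. The tab is a plate 24 mm wide across the row, 3.5 mm thick, 28 mm tall; its top is 31 mm above the board's top when standing, and no part is over 8 mm above it when lying.
- tab1 (a joint): angle of tab 1 (rad): 0 to 0.1 = standing, leaning 14 degrees back towards the dome end; 0.25 = upright; 1.75 = lying flat towards the square end. Light (under 1 N): pushed well past upright along the row, it falls flat by itself and stays; let go before upright, it falls back.
- tab2 (a joint): angle of tab 2 (rad): 0 to 0.1 = standing, leaning 14 degrees back towards the dome end; 0.25 = upright; 1.75 = lying flat towards the square end. Light (under 1 N): pushed well past upright along the row, it falls flat by itself and stays; let go before upright, it falls back.
- tab3 (a joint): angle of tab 3 (rad): 0 to 0.1 = standing, leaning 14 degrees back towards the dome end; 0.25 = upright; 1.75 = lying flat towards the square end. Light (under 1 N): pushed well past upright along the row, it falls flat by itself and stays; let go before upright, it falls back.
- tab4 (a joint): angle of tab 4 (rad): 0 to 0.1 = standing, leaning 14 degrees back towards the dome end; 0.25 = upright; 1.75 = lying flat towards the square end. Light (under 1 N): pushed well past upright along the row, it falls flat by itself and stays; let go before upright, it falls back.
- tab5 (a joint): angle of tab 5 (rad): 0 to 0.1 = standing, leaning 14 degrees back towards the dome end; 0.25 = upright; 1.75 = lying flat towards the square end. Light (under 1 N): pushed well past upright along the row, it falls flat by itself and stays; let go before upright, it falls back.
- tab6 (a joint): angle of tab 6 (rad): 0 to 0.1 = standing, leaning 14 degrees back towards the dome end; 0.25 = upright; 1.75 = lying flat towards the square end. Light (under 1 N): pushed well past upright along the row, it falls flat by itself and stays; let go before upright, it falls back.
- tab7 (a joint): angle of tab 7 (rad): 0 to 0.1 = standing, leaning 14 degrees back towards the dome end; 0.25 = upright; 1.75 = lying flat towards the square end. Light (under 1 N): pushed well past upright along the row, it falls flat by itself and stays; let go before upright, it falls back.
- stand: low square wooden shuttle stand, 80 x 80 x 16 mm with four upright dowels, 58 mm high in all, loose; origin under its centre. Leave alone.
- shuttle: badminton shuttle standing skirt down, cork up, 65 mm wide, 83 mm high, loose; origin under its centre. Leave alone.
- tube: short round cardboard shuttle tube lying along its own y, 66 mm diameter with square 72 mm end caps, 192 mm long, loose; origin under its centre. Leave alone.
- bottle: small upright hard bottle, 60 mm diameter, 95 mm high, loose; origin under its centre. Leave alone.
- pump: small hand pump lying on a flat black foot, 170 mm long with a cross handle at one end, 43 mm high, loose; origin under its centre. Leave alone.
- taperoll: roll of grip tape lying flat, 60 mm diameter, 26 mm high, loose; origin under its centre. Leave alone.

How it is judged:
By the outcome, as a careful person would: the job done as asked, in the order asked, and still so for the second after the job is handed in, with the robot touching nothing.
It also fails if it takes over 45 s, if anything falls off the work surface, if the arm or the gripper's body presses on something with over 40 N, if the wrist force passes 120 N, or if a joint passes its speed limit or range.

### The arm

A 6-joint arm with a two-finger parallel gripper is mounted at the origin on the work surface. World frame = base frame: x ahead of the robot, y to its left, z up, the work surface at z = 0. Lengths are in mm, angles in rad, forces in N, time in s.
With the tool pointing down it reaches from about 350 to 925 mm from the base axis. Payload 6.4 kg.
Tool frame: the origin (TCP) lies midway between the tips of the shut fingers; the grasp point (between the pads) lies 19 mm behind it; x points along the fingers, y is the direction in which the jaws open and shut, and the axes are right-handed (so a half turn about x gives the same grasp; the last joint's range is limited). The gripper opens to 85 mm and grips with 20 to 120 N. Pads are 22 mm wide; open, the fingers measure 114 mm over their backs; the gripper's body (76 mm by 85 mm) begins 54 mm behind the grasp point. The pads swing forward as they close: fully open they stand 13 mm farther back than shut.
Start: joints at [-1.299, 0.245, 1.558, -0, 1.339, -0.174], TCP at [280.273, -586.482, 231.29] pointing down, gripper open.
Joint ranges: [-3.13, 3.13], [-1.02, 2.26], [0.13, 2.54], [-0.95, 4.09], [0.21, 2.88], [-2.74, 2.74]. Speed limits (rad/s): [2.57, 2.57, 3.14, 3.14, 3.14, 3.14].

### API

Orientations are given as a rotation vector (axis times angle).
In Python, from cell import arm gives the robot as it stands.
- The arm moves only by the shell command python3 -m handwheel 'ROWS' [OPENING] [FORCE]. ROWS is JSON, a list of rows, each an object of numbers: "dx", "dy", "dz": the shift along the tool's x, y, z in mm; "ax", "ay", "az": the turn, a rotation vector about the tool's x, y, z in rad. In form: [{"dx": .., "dy": .., "dz": .., "ax": .., "ay": .., "az": ..}, ...]. A call has 1 to 20 rows; each row shifts and turns the commanded pose from where the row before left it, along the tool's axes as they then stand; what a row does not reach is not made up. A row lasts 1/8 s, in which the tool goes at most 62.5 mm and 10.7 degrees, less where a joint would pass 70% of its speed; a pose out of reach is approached as far as the arm can. A call with a gripper value outside its range is refused whole. OPENING is the finger opening in mm, from 0 to 85.4, set as the call begins (- or left out, the last holds). The fingers move at their own pace and stop on an object; FORCE is the grip in N (left out, the last holds). Time passes only in rows, so rows that do not move let the fingers close. It gives the time, the measured TCP pose, the force and the opening at its end, in the units of the state.
- arm.state(): the state, without advancing time (a new reading comes with each control period).
- arm.read_camera(name): name is "scene" or "top"; returns a dict with "image" (384x512x3 uint8, red, green, blue), "fov_y" (degrees; the focal length in pixels is half the picture's height over the tangent of half this angle, whatever the lens; pixels are square), "cx", "cy" (the principal point, pixels), "T" (4x4, takes a point from camera to world coordinates). Camera axes: x right, y down, z forward; pixel columns grow to the right and rows downward; lengths in mm; the calibration is good to about 2 mm. A picture is of the moment at which its call begins. There is no depth.
- arm.job_done(): hands the job in, once; it reports no verdict.
The state is a dict: "time": time; "qpos": joint angles; "qd": joint speeds; "joint_torque": joint torques, N m; "position": TCP position; "ee_rot": TCP orientation; "force": force on the tool from outside, world axes, zero at the start; "ft_torque": the same for the moment, N m; "finger_gap": finger opening in mm.
Only numpy, scipy, OpenCV 4.12 (cv2) and the standard library are available. Lean on these libraries where they do the work, as an engineer would, in place of code of your own. Each camera call takes 0.05 s, during which the arm holds its last target. There are 200 camera calls.

## Working session

There is one attempt and no reset: what is moved stays moved. The work goes in short steps, Python scripts to look and compute and a shell command to move; the robot and the scene stay as the last step left them, time stands still between calls to the robot, and variables do not carry over. Pictures are saved under pics/ and viewed, about 8 in all and at most 12, crops included, and the job is handed in when it is done.

```bash
ls; mkdir -p pics; python3 - <<'E'
from cell import arm
import cv2,numpy as np
s=arm.state();print({k:np.round(v,3).tolist() for k,v in s.items()})
for n in("scene","top"):
    c=arm.read_camera(n);cv2.imwrite(f"pics/{n}0.png",cv2.resize(c["image"][:,:,::-1],None,fx=1.5,fy=1.5))
    print(n,c["fov_y"],c["cx"],c["cy"],np.round(c["T"],3).tolist())
E
```

```text
pics
{'time': 0.0, 'qpos': [-1.299, 0.246, 1.559, 0.0, 1.339, -0.174], 'qd': [0.003, -0.0, -0.001, -0.001, -0.001, -0.0], 'joint_torque': [-0.002, -42.95, -32.613, -0.0, 0.005, 0.0], 'position': [280.131, -585.907, 230.167], 'ee_rot': [1.975, 0.45, -1.975], 'force': [0.228, -0.701, 0.699], 'ft_torque': [-0.018, 0.013, -0.028], 'finger_gap': 85.192}
scene 56.179987225226625 257.73542862677124 188.32284971917136 [[-0.773, 0.53, -0.349, 887.431], [0.635, 0.655, -0.41, 335.708], [0.011, -0.539, -0.843, 699.802], [0.0, 0.0, 0.0, 1.0]]
top 48.81975683764476 262.44377688798005 197.45935724248443 [[0.018, -0.985, 0.174, 427.849], [-1.0, -0.018, 0.002, 1.741], [0.001, -0.174, -0.985, 1122.976], [0.0, 0.0, 0.0, 1.0]]
```

View pics/top0.png

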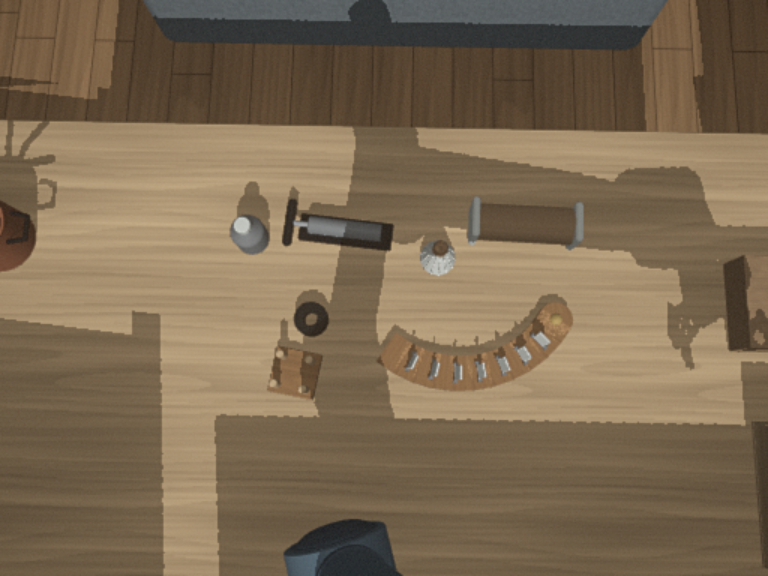

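View pics/scene0.png

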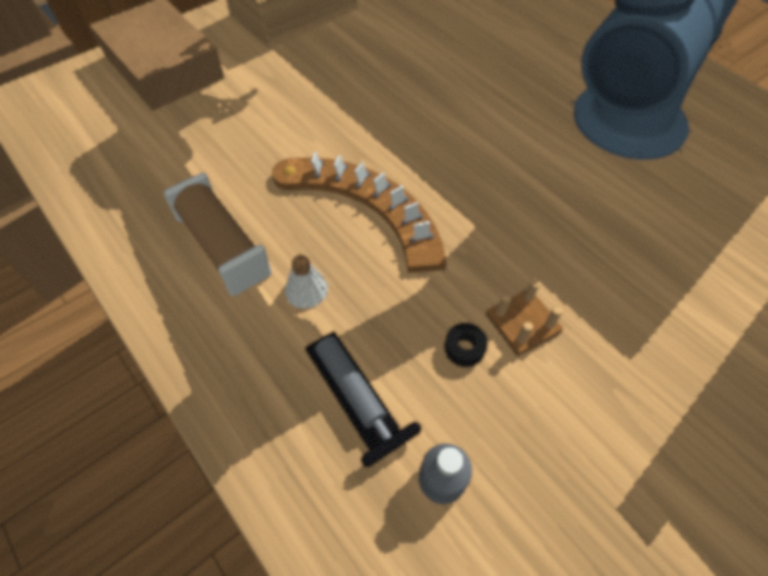

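The top view shows the dome at about (556,321), tabs 1 to 7 running from (541,338) to (411,359), and the square end on the left. The shuttle and tube lie on the inner side of the arc. Next I'll segment the board and tabs.

```bash
cat > h.py <<'E'
from cell import arm
import cv2,numpy as np
def cam(n):
    c=arm.read_camera(n);c["f"]=192/np.tan(np.radians(c["fov_y"])/2);c["T"]=np.array(c["T"]);c["image"]=np.array(c["image"]);return c
def ray(c,uv,z):
    uv=np.atleast_2d(np.asarray(uv,float))
    d=np.c_[(uv[:,0]-c["cx"])/c["f"],(uv[:,1]-c["cy"])/c["f"],np.ones(len(uv))]@c["T"][:3,:3].T
    o=c["T"][:3,3];return o+d*((z-o[2])/d[:,2])[:,None]
def proj(c,P):
    p=(np.atleast_2d(P)-c["T"][:3,3])@c["T"][:3,:3];return np.c_[c["cx"]+c["f"]*p[:,0]/p[:,2],c["cy"]+c["f"]*p[:,1]/p[:,2]]
E
python3 - <<'E'
from h import *
out=[]
for n,(x0,y0,x1,y1) in dict(top=(245,190,395,265),scene=(170,95,310,190)).items():
    c=cam(n);np.savez(f"{n}.npz",**{k:c[k] for k in("image","cx","cy","f","T")})
    im=c["image"][y0:y1,x0:x1]
    hsv=cv2.cvtColor(im,cv2.COLOR_RGB2HSV)
    w=((hsv[...,1]<70)&(hsv[...,2]>110)).astype(np.uint8)
    b=((hsv[...,1]>135)&(hsv[...,2]>70)).astype(np.uint8)
    nl,l,st,ce=cv2.connectedComponentsWithStats(w)
    print(n,[(round(a+x0,1),round(q+y0,1),int(s[4])) for (a,q),s in zip(ce[1:],st[1:]) if s[4]>5])
    vis=im[...,::-1].copy();ms=vis.copy();ms[b>0]=(0,0,255);ms[w>0]=(255,0,0)
    k=390/(x1-x0)
    out.append(np.hstack([cv2.resize(v,(390,int((y1-y0)*k)),interpolation=cv2.INTER_NEAREST) for v in(vis,ms)]))
cv2.imwrite("pics/m1.png",np.vstack(out))
E
```

```text
top [(np.float64(360.6), np.float64(226.1), 81), (np.float64(348.9), np.float64(235.6), 73), (np.float64(274.8), np.float64(241.8), 33), (np.float64(335.5), np.float64(243.2), 72), (np.float64(290.9), np.float64(245.9), 24), (np.float64(320.4), np.float64(247.0), 63), (np.float64(304.7), np.float64(248.7), 47), (np.float64(286.6), np.float64(251.4), 7)]
scene [(np.float64(210.8), np.float64(108.2), 71), (np.float64(226.1), np.float64(110.5), 76), (np.float64(240.5), np.float64(115.3), 87), (np.float64(253.5), np.float64(121.8), 97), (np.float64(264.8), np.float64(130.7), 105), (np.float64(274.3), np.float64(140.9), 105), (np.float64(280.8), np.float64(153.3), 117), (np.float64(173.8), np.float64(176.0), 207), (np.float64(204.4), np.float64(185.1), 206)]
```

View pics/m1.png

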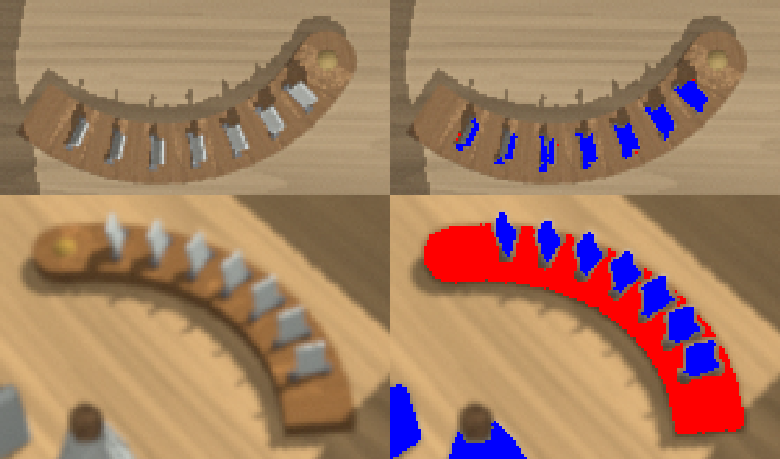

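```bash
cat > fit.py <<'E'
from h import *
from scipy.optimize import least_squares
def load(n): return dict(np.load(f"{n}.npz"))
phi=lambda i:(np.asarray(i,float)-4)*0.2
def loc(i,s=0,r=200.):
    f=phi(i);return np.c_[200-r*np.cos(f)+s*np.sin(f),r*np.sin(f)+s*np.cos(f)]
def W(p,q):
    c,s=np.cos(p[2]),np.sin(p[2]);return np.c_[p[0]+c*q[:,0]-s*q[:,1],p[1]+s*q[:,0]+c*q[:,1]]
def pose(t,s,it,isn):
    A=[]
    for uv,i in((t,it),(s,isn)):
        if len(uv): A.append((uv,i))
    return least_squares(lambda p:np.concatenate([(W(p,loc(i,-1.5))-uv).ravel() for uv,i in A]),[370,-100,0.])
E
python3 - <<'E'
from fit import *
t,s=load("top"),load("scene")
ut=[(360.6,226.1),(348.9,235.6),(335.5,243.2),(320.4,247.0)]
us=[(210.8,108.2),(226.1,110.5),(240.5,115.3),(253.5,121.8),(264.8,130.7),(274.3,140.9),(280.8,153.3)]
a=ray(t,ut,35)[:,:2];b=ray(s,us,35)[:,:2]
for it,ib in((a,[]),([],b),(a,b)):
    r=pose(it,ib,np.arange(1,5),np.arange(1,8));print(np.round(r.x,3),np.round(r.fun.reshape(-1,2),1).tolist())
p=r.x
print("pivots",np.round(W(p,loc(range(1,8))),1).tolist(),"headings",np.round(p[2]+np.pi/2-phi(range(1,8)),3))
th=np.linspace(-1,8.2,80);out=[]
for c,(x0,y0,x1,y1) in((t,(245,190,395,265)),(s,(170,95,310,190))):
    k=4;v=cv2.resize(c["image"][y0:y1,x0:x1,::-1],None,fx=k,fy=k)
    def d(P,z,col):
        for u in proj(c,np.c_[P,np.full(len(P),z)]): cv2.circle(v,(int((u[0]+.5-x0)*k),int((u[1]+.5-y0)*k)),1,col,-1)
    d(W(p,loc(th,0,170.)),18,(0,0,255));d(W(p,loc(th,0,230.)),18,(0,0,255))
    for e in(-12,12): d(W(p,loc(range(1,8),0,200.+e)),22,(0,255,0));d(W(p,loc(range(1,8),-6.5,200.+e)),49,(255,0,0))
    out.append(cv2.copyMakeBorder(v,0,0,0,600-v.shape[1],0)if v.shape[1]<600 else v)
cv2.imwrite("pics/o1.png",np.vstack(out)[:,:])
print(np.vstack(out).shape)
E
python3 - <<'E'
import cv2;i=cv2.imread('pics/o1.png');print(i.shape);cv2.imwrite('pics/o2.png',cv2.resize(i,None,fx=.87,fy=.87,interpolation=cv2.INTER_AREA))
E
```

```text
[ 4.93580e+02 -1.45369e+02  1.87000e-01] [[0.1, -0.1], [-0.4, -0.1], [0.8, 0.4], [-0.4, -0.2]]
[ 4.95351e+02 -1.45072e+02  1.83000e-01] [[0.1, 0.3], [0.2, 0.2], [-0.3, -0.7], [-0.1, -0.1], [-0.7, -0.3], [0.7, 0.3], [0.1, 0.3]]
[ 4.94846e+02 -1.45082e+02  1.80000e-01] [[0.6, -0.3], [0.3, -0.0], [1.7, 0.6], [0.8, 0.1], [-0.8, 0.1], [-0.5, 0.0], [-0.9, -0.7], [-0.6, -0.1], [-1.0, -0.3], [0.4, 0.3], [-0.0, 0.2]]
pivots [[549.4, -250.0], [524.3, -218.9], [505.9, -183.5], [494.8, -145.1], [491.7, -105.3], [496.5, -65.6], [509.1, -27.7]] headings [2.35 2.15 1.95 1.75 1.55 1.35 1.15]
(680, 600, 3)
(680, 600, 3)
```

View pics/o2.png

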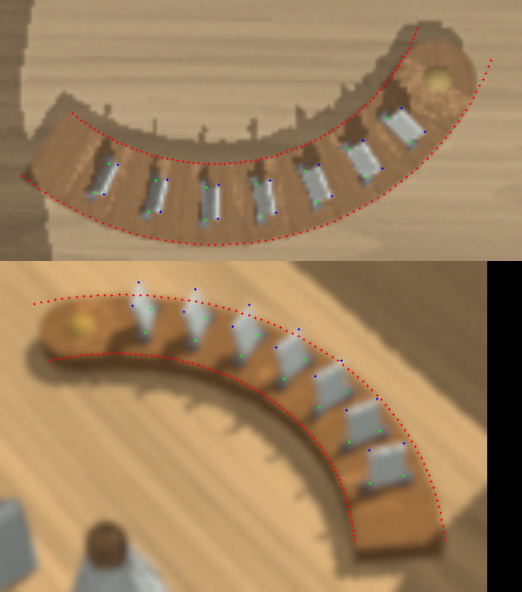

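The fit lands on the tabs and board edges in both views, with residuals of 1 to 2 mm. I'll sweep with shut fingers and tool z along the row, with the tip at about z = 37. That is above lying tabs (26) and below standing tops (49).

```bash
cat > goal.py <<'E'
from fit import *
from scipy.spatial.transform import Rotation as R
import sys
p=np.array([494.6,-145.1,.182])
def target(i,z,sg):
    P=np.r_[W(p,loc([i]))[0],z];h=p[2]+np.pi/2-phi(i)
    zz=sg*np.array([np.cos(h),np.sin(h),0]);xx=np.array([0,0,-1.]);return P,np.c_[xx,np.cross(zz,xx),zz]
def show(i,z,sg):
    s=arm.state();M=R.from_rotvec(s["ee_rot"]).as_matrix();P,T=target(i,z,sg)
    print("world d",np.round(P-s["position"],1),"tool d",np.round(M.T@(P-s["position"]),1),"turn",np.round(R.from_matrix(M.T@T).as_rotvec(),3),"q",np.round(s["qpos"],2),"F",np.round(s["force"],1),"gap",s["finger_gap"],"t",s["time"])
if __name__=="__main__": show(float(sys.argv[1]),float(sys.argv[2]),int(sys.argv[3]))
E
python3 goal.py 0.15 100 1;python3 goal.py 0.15 100 -1
python3 -c "
from goal import *
print(R.from_rotvec(arm.state()['ee_rot']).as_matrix().round(3))"
```

```text
world d [ 295.1  314.3 -130.6] tool d [ 130.9 -156.2 -401.8] turn [1.065e+00 0.000e+00 1.000e-03] q [-1.3   0.25  1.56  0.    1.34 -0.17] F [-0.2 -0.5  0.3] gap 85.0848318688458 t 0.2
world d [ 295.1  314.3 -130.6] tool d [ 130.9 -156.2 -401.8] turn [-2.077e+00 -1.000e-03  0.000e+00] q [-1.3   0.25  1.56  0.    1.34 -0.17] F [-0.2 -0.5  0.3] gap 85.0848318688458 t 0.2
[[-0.     0.431 -0.902]
 [ 0.001 -0.902 -0.431]
 [-1.    -0.001 -0.   ]]
```

```bash
python3 -m handwheel '[{"dz":-50,"dy":-19.5},{"dz":-50,"dy":-19.5},{"dz":-50,"dy":-19.5},{"dz":-50,"dy":-19.5},{"dz":-50,"dy":-19.5},{"dz":-50,"dy":-19.5},{"dz":-50,"dy":-19.5},{"dz":-50,"dy":-19.5},{"ax":-0.173},{"ax":-0.173},{"ax":-0.173},{"ax":-0.173},{"ax":-0.173},{"ax":-0.173},{"ax":-0.173},{"ax":-0.173},{"ax":-0.173},{"ax":-0.173},{"ax":-0.173},{"ax":-0.173}]' 0 20; python3 goal.py 0.15 60 -1
```

```text
world d [ 295.1  314.3 -170.6] tool d [ 170.9 -156.2 -401.8] turn [-2.077e+00 -1.000e-03  0.000e+00] q [-1.3   0.25  1.56  0.    1.34 -0.17] F [-0.2 -0.5  0.3] gap 85.0848318688458 t 0.2$[0]: bad value
```

```bash
python3 -m handwheel '[{"dx":0,"dy":-19.5,"dz":-50,"ax":0,"ay":0,"az":0}]' 0 20; echo; python3 -m handwheel --help | head -20
```

```text
time: 0.32
position: [315.6, -548.6, 230.9]
ee_rot: [1.977, 0.443, -1.977]
force: [0.7, 0.8, 0.3]
finger_gap: 69.8
invalid input: not JSON, or not a number
```

All six keys are needed in every row.

```bash
python3 -m handwheel '[{"dx":0,"dy":-19.5,"dz":-50,"ax":0,"ay":0,"az":0},{"dx":0,"dy":-19.5,"dz":-50,"ax":0,"ay":0,"az":0},{"dx":0,"dy":-19.5,"dz":-50,"ax":0,"ay":0,"az":0},{"dx":0,"dy":-19.5,"dz":-50,"ax":0,"ay":0,"az":0},{"dx":0,"dy":-19.5,"dz":-50,"ax":0,"ay":0,"az":0},{"dx":0,"dy":-19.5,"dz":-50,"ax":0,"ay":0,"az":0},{"dx":0,"dy":-19.5,"dz":-50,"ax":0,"ay":0,"az":0},{"dx":0,"dy":0,"dz":0,"ax":-0.173,"ay":0,"az":0},{"dx":0,"dy":0,"dz":0,"ax":-0.173,"ay":0,"az":0},{"dx":0,"dy":0,"dz":0,"ax":-0.173,"ay":0,"az":0},{"dx":0,"dy":0,"dz":0,"ax":-0.173,"ay":0,"az":0},{"dx":0,"dy":0,"dz":0,"ax":-0.173,"ay":0,"az":0},{"dx":0,"dy":0,"dz":0,"ax":-0.173,"ay":0,"az":0},{"dx":0,"dy":0,"dz":0,"ax":-0.173,"ay":0,"az":0},{"dx":0,"dy":0,"dz":0,"ax":-0.173,"ay":0,"az":0},{"dx":0,"dy":0,"dz":0,"ax":-0.173,"ay":0,"az":0},{"dx":0,"dy":0,"dz":0,"ax":-0.173,"ay":0,"az":0},{"dx":0,"dy":0,"dz":0,"ax":-0.173,"ay":0,"az":0},{"dx":0,"dy":0,"dz":0,"ax":-0.173,"ay":0,"az":0}]'; python3 goal.py 0.15 60 -1
```

```text
time: 2.7
position: [573.8, -273.1, 231.0]
ee_rot: [0.481, 1.517, -0.481]
force: [0.6, 1.0, -0.2]
finger_gap: 0.1
world d [   1.5    1.3 -171. ] tool d [171.    1.9   0.6] turn [ 0.005 -0.001 -0.   ] q [-0.62  0.21  1.6   0.    1.33 -1.58] F [ 0.6  1.  -0.2] gap 0.09103918799711955 t 2.7
```

```bash
python3 -m handwheel '[{"dx":40,"dy":1.8,"dz":0.5,"ax":0.005,"ay":0,"az":0},{"dx":50,"dy":0,"dz":0,"ax":0,"ay":0,"az":0},{"dx":50,"dy":0,"dz":0,"ax":0,"ay":0,"az":0},{"dx":30,"dy":0,"dz":0,"ax":0,"ay":0,"az":0},{"dx":0,"dy":0,"dz":0,"ax":0,"ay":0,"az":0},{"dx":0,"dy":0,"dz":0,"ax":0,"ay":0,"az":0}]'; python3 goal.py 0.15 37 -1
python3 - <<'E'
from h import *
c=cam("scene");cv2.imwrite("pics/s2.png",cv2.resize(c["image"][50:230,130:350,::-1],None,fx=3,fy=3))
E
```

```text
time: 3.45
position: [576.3, -272.7, 62.9]
ee_rot: [0.489, 1.513, -0.49]
force: [0.1, -0.4, -0.4]
finger_gap: -0.2
world d [ -1.    0.9 -25.9] tool d [25.9  0.1 -1.4] turn [-0.006  0.002 -0.   ] q [-0.62  0.41  1.68  0.    1.05 -1.57] F [ 0.1 -0.4 -0.4] gap -0.1666438394484863 t 3.45
```

View pics/s2.png

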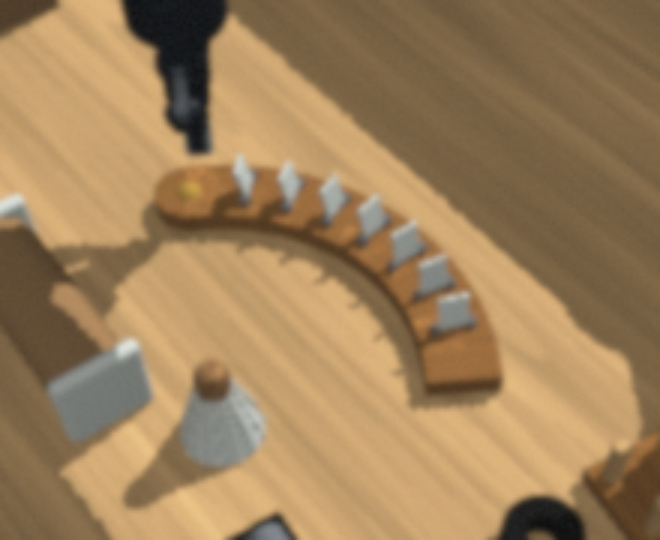

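Fingers are over the dome at about (200,150) and all seven tabs stand. Now I'll lower them and sweep the first two tabs.

```bash
python3 -m handwheel '[{"dx":15,"dy":0,"dz":-1,"ax":-0.005,"ay":0,"az":0},{"dx":11,"dy":0,"dz":0,"ax":0,"ay":0,"az":0},{"dx":0,"dy":0,"dz":0,"ax":0,"ay":0,"az":0},{"dx":0,"dy":0.16,"dz":-8,"ax":0.04,"ay":0,"az":0},{"dx":0,"dy":0.16,"dz":-8,"ax":0.04,"ay":0,"az":0},{"dx":0,"dy":0.16,"dz":-8,"ax":0.04,"ay":0,"az":0},{"dx":0,"dy":0.16,"dz":-8,"ax":0.04,"ay":0,"az":0},{"dx":0,"dy":0.16,"dz":-8,"ax":0.04,"ay":0,"az":0},{"dx":0,"dy":0.16,"dz":-8,"ax":0.04,"ay":0,"az":0},{"dx":0,"dy":0.16,"dz":-8,"ax":0.04,"ay":0,"az":0},{"dx":0,"dy":0.16,"dz":-8,"ax":0.04,"ay":0,"az":0},{"dx":0,"dy":0.16,"dz":-8,"ax":0.04,"ay":0,"az":0},{"dx":0,"dy":0.16,"dz":-8,"ax":0.04,"ay":0,"az":0},{"dx":0,"dy":0,"dz":0,"ax":0,"ay":0,"az":0}]'; python3 goal.py 2.15 37 -1
python3 - <<'E'
from h import *
c=cam("scene");cv2.imwrite("pics/s3.png",cv2.resize(c["image"][50:230,130:350,::-1],None,fx=3,fy=3))
E
```

```text
time: 5.25
position: [520.2, -213.1, 35.4]
ee_rot: [0.794, 1.421, -0.794]
force: [0.1, -0.1, 0.3]
finger_gap: -0.1
world d [ 0.8 -0.7  1.6] tool d [-1.6  0.3  1. ] turn [-0. -0.  0.] q [-0.59  0.31  1.89 -0.    0.95 -1.14] F [ 0.1 -0.1  0.3] gap -0.08754183877920321 t 5.25
```

View pics/s3.png

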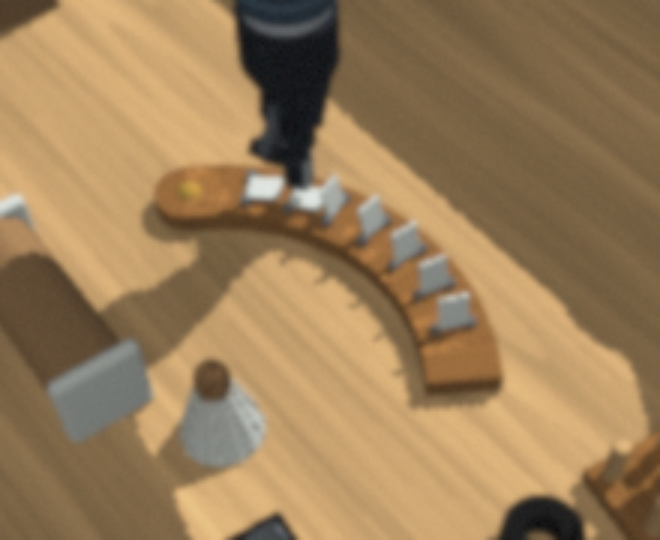

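Tabs 1 and 2 are flat, at about (265,188) and (307,198). The finger is past tab 2 and clear of tab 3, with no shift of the board. The same stopping offset suits tab 5, so I'll sweep 15 more rows, pause and lift.

```bash
python3 -m handwheel '[{"dx":-1.5,"dy":0.4,"dz":-7,"ax":0.04,"ay":0,"az":0},{"dx":0,"dy":0.16,"dz":-8,"ax":0.04,"ay":0,"az":0},{"dx":0,"dy":0.16,"dz":-8,"ax":0.04,"ay":0,"az":0},{"dx":0,"dy":0.16,"dz":-8,"ax":0.04,"ay":0,"az":0},{"dx":0,"dy":0.16,"dz":-8,"ax":0.04,"ay":0,"az":0},{"dx":0,"dy":0.16,"dz":-8,"ax":0.04,"ay":0,"az":0},{"dx":0,"dy":0.16,"dz":-8,"ax":0.04,"ay":0,"az":0},{"dx":0,"dy":0.16,"dz":-8,"ax":0.04,"ay":0,"az":0},{"dx":0,"dy":0.16,"dz":-8,"ax":0.04,"ay":0,"az":0},{"dx":0,"dy":0.16,"dz":-8,"ax":0.04,"ay":0,"az":0},{"dx":0,"dy":0.16,"dz":-8,"ax":0.04,"ay":0,"az":0},{"dx":0,"dy":0.16,"dz":-8,"ax":0.04,"ay":0,"az":0},{"dx":0,"dy":0.16,"dz":-8,"ax":0.04,"ay":0,"az":0},{"dx":0,"dy":0.16,"dz":-8,"ax":0.04,"ay":0,"az":0},{"dx":0,"dy":0.1,"dz":-5,"ax":0.025,"ay":0,"az":0},{"dx":0,"dy":0,"dz":0,"ax":0,"ay":0,"az":0},{"dx":0,"dy":0,"dz":0,"ax":0,"ay":0,"az":0}]'; python3 goal.py 5.1 37 -1
python3 - <<'E'
from h import *
c=cam("scene");cv2.imwrite("pics/s4.png",cv2.resize(c["image"][50:230,130:350,::-1],None,fx=3,fy=3))
E
```

```text
time: 7.42
position: [491.8, -102.9, 36.9]
ee_rot: [1.234, 1.193, -1.234]
force: [0.6, -0.3, -0.3]
finger_gap: 0.1
world d [-0.3  1.6  0.1] tool d [-0.1 -0.4 -1.5] turn [ 0.004  0.    -0.   ] q [-0.43  0.18  2.04 -0.    0.92 -0.4 ] F [ 0.6 -0.3 -0.3] gap 0.07994111473451436 t 7.425
```

View pics/s4.png

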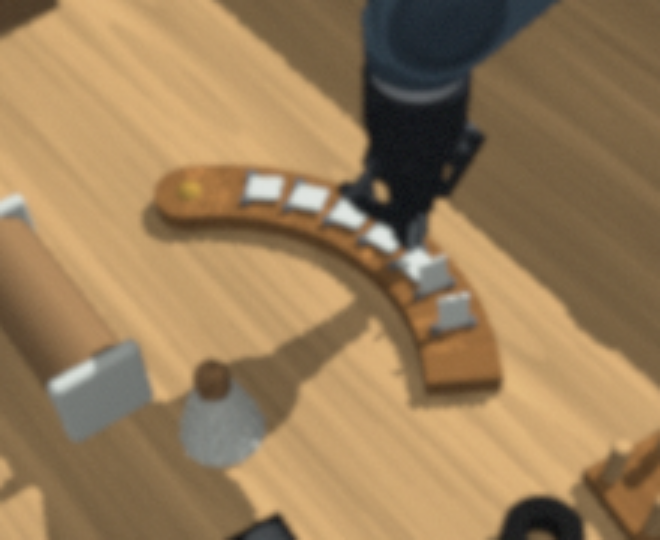

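Tabs 1 to 5 lie flat and tabs 6 and 7, at about (433,272) and (455,312), still stand. I'll lift straight up and check.

```bash
python3 -m handwheel '[{"dx":-10,"dy":0,"dz":0,"ax":0,"ay":0,"az":0},{"dx":-30,"dy":0,"dz":0,"ax":0,"ay":0,"az":0},{"dx":-50,"dy":0,"dz":0,"ax":0,"ay":0,"az":0},{"dx":-50,"dy":0,"dz":0,"ax":0,"ay":0,"az":0},{"dx":-40,"dy":0,"dz":0,"ax":0,"ay":0,"az":0},{"dx":-20,"dy":0,"dz":0,"ax":0,"ay":0,"az":0},{"dx":0,"dy":0,"dz":0,"ax":0,"ay":0,"az":0},{"dx":0,"dy":0,"dz":0,"ax":0,"ay":0,"az":0}]'
python3 - <<'E'
from h import *
a=cam("scene");b=np.load("scene.npz")["image"]
out=np.vstack([cv2.resize(x[85:185,130:330,::-1],None,fx=3,fy=3,interpolation=cv2.INTER_LINEAR) for x in(a["image"],b)])
cv2.imwrite("pics/s5.png",out)
E
```

```text
time: 8.48
position: [491.0, -102.4, 235.8]
ee_rot: [1.234, 1.195, -1.235]
force: [1.1, -0.3, -0.4]
finger_gap: 0.1
```

View pics/s5.png

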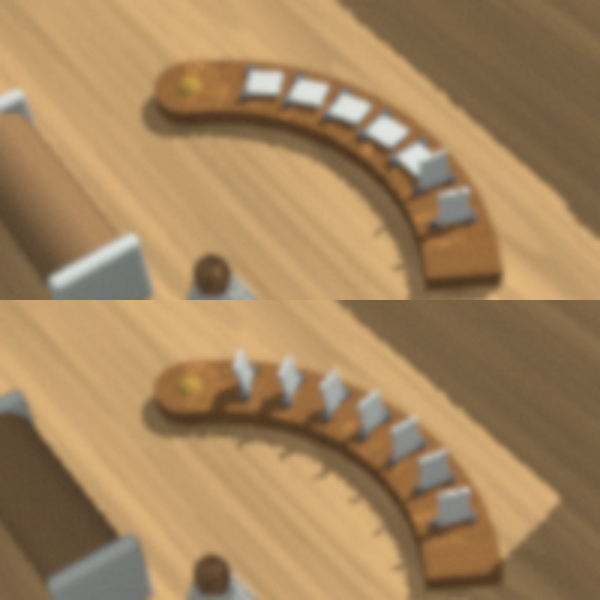

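Five tabs lie flat, two stand, and the board, tube and shuttle sit at the same pixels as before. I'm handing in.

```bash
python3 -c "
from cell import arm
print(arm.job_done())"
```

```text
the job is handed in; nothing more can be done
None
```

The score reads five: tabs 1 to 5 were tipped over in order from the dome end and lie flat, and tabs 6 and 7 are still standing. I found the counter from both cameras (they agreed to about 2 mm) and ran the shut fingertips along the arc about 37 mm above the ledge. After tab 5 I lifted straight up 200 mm and handed in at about 8.5 s.

- **Counter and nearby objects:** in the last picture the counter shows no visible shift against the first, and the nearby tube and shuttle are where they were. I compared these by eye only.
- **Not rechecked at the end:** the stand, tape roll, pump and bottle were outside the last crop, but the arm never went near them.
- **Force:** the wrist readings I took stayed within about 1 N, the same as the noise; they were taken only at the end of each move.
- **Errors:** one early command was refused because its rows lacked some keys. Nothing moved, and I resent it in full.

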